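Slide the tall oil bottle home into its stall

TASK

Slide the tall red oil bottle across the bench into the empty stall of the small wooden rack, pushing it until it is fully home against the back board. It is narrow and topples easily, so push it low down: it must stay upright and on the bench the whole way, never picked up. Leave the other bottles and everything else on the bench where they are, and finish with the hand clear.

Things in the scene. Friction and masses are not known exactly. Their poses are not given: they have to be found in the camera images.
- red_bottle: bottle to slide: red, white paper band, black spout, loose on the bench. 56 mm across and straight-sided up to 125 mm, then a cone and a thin spout; 240 mm tall in all, about 0.3 kg; origin at the centre of its foot, z up along the bottle. Bench friction 0.5 to 0.7: pushed below 35 mm above the bench it slides, higher it can topple. The hand must lean back from its tall upper part
- rack: two-stall wooden rack fixed to the bench, both stalls open to its -x side. Origin on the bench where a bottle's foot centre lies when fully home in the EMPTY stall; +x level, pointing into the stall (push this way). No floor: bottles slide on the bench. Back board: face at x = +29 mm, 110 mm tall. Other stall centred at y = +88 mm, holding the green bottle
- stall_mouth (a point): middle of the empty stall's mouth, on the bench, at x = -17 mm of the rack; axes as the rack's. The stall is 76 mm wide (38 mm each side of this point); its cheeks are 12 mm thick, 50 mm tall and run from here back to the back board, 46 mm deep
- blue_bottle: blue bottle with a white spout of the same shape, standing loose on the bench, to be left alone. 56 mm across and straight-sided up to 125 mm, then a cone and a thin spout; 240 mm tall in all, about 0.3 kg; origin at the centre of its foot, z up along the bottle
- green_bottle: green bottle with a yellow spout of the same shape, standing loose in the rack's other stall, to be left alone. 56 mm across and straight-sided up to 125 mm, then a cone and a thin spout; 240 mm tall in all, about 0.3 kg; origin at the centre of its foot, z up along the bottle
- screw_jar: low clear jar with a steel lid, 68 mm across, 85 mm tall, loose; origin at the centre of its foot
- mug: white mug, 80 mm across, 95 mm tall, with a handle to its +y side, loose; origin at the centre of its foot
- tin: steel tin with a yellow band, 74 mm across, 100 mm tall, loose; origin at the centre of its foot
- screwdriver: screwdriver lying on the bench along its x axis, loose; origin under its middle
- wrench: open wrench lying on the bench along its x axis, loose; origin under its middle

How it is judged:
At the end, for the whole second after the job is handed in: The red bottle stands upright (within 0.06 rad) on the bench inside the empty stall, between its cheeks and within 8 mm of the back board, at rest (x of red_bottle in the frame of rack between -0.007 and 0.006 m and y of red_bottle in the frame of rack between -0.014 and 0.014 m and height (world z) of red_bottle below 0.004 m and angle between red_bottle's own z axis and vertical below 0.06 rad and linear speed of red_bottle below 0.01 m/s); the robot touches nothing.
It fails at once if the red bottle was tipped by more than 0.25 rad (angle between red_bottle's own z axis and vertical above 0.25 rad).
It fails at once if the red bottle was lifted off the bench (its foot's centre over 12 mm up) (height (world z) of red_bottle above 0.012 m).
It fails at once if the blue or green bottle was moved by more than 15 mm or knocked over (distance of any of blue_bottle, green_bottle from where it was at the start of the episode above 0.015 m or angle between any of blue_bottle, green_bottle's own z axis and vertical above 0.25 rad).
It fails at once if the jar, mug, tin, screwdriver or wrench was moved by more than 15 mm or knocked over (distance of any of screw_jar, mug, tin, screwdriver, wrench from where it was at the start of the episode above 0.015 m or angle between any of screw_jar, mug, tin's own z axis and vertical above 0.25 rad).
It also fails if it takes over 54 s, if anything falls off the work surface, if the arm or the gripper's body presses on something with over 40 N, if the wrist force passes 120 N, or if a joint passes its speed limit or range.

ROBOT

A 6-joint arm with a two-finger parallel gripper is mounted at the origin on the work surface. World frame = base frame: x ahead of the robot, y to its left, z up, the work surface at z = 0. Lengths are in m, angles in rad, forces in N, time in s.
With the tool pointing down it reaches from about 0.425 to 0.925 m from the base axis. Payload 12.5 kg.
Tool frame: the origin (TCP) lies at the very end of the fingers, on their centre line; the grasp point (between the pads) lies 19 mm behind it; x points along the fingers, z is the direction in which the jaws open and shut, and the axes are right-handed (so a half turn about x gives the same grasp; the last joint's range is limited). The gripper opens to 85 mm and grips with 20 to 120 N. Pads are 22 mm wide; open, the fingers measure 114 mm over their backs; the gripper's body (76 mm by 85 mm) begins 54 mm behind the grasp point. The pads swing forward as they close: fully open they stand 13 mm farther back than shut.
Start: joints at [-1.357, 0.491, 1.559, -0, 1.092, -0.106], TCP at [0.197, -0.593, 0.231] pointing down, gripper open.
Joint ranges: [-3.1, 3.1], [-0.84, 2.19], [0.05, 2.79], [-1.13, 4.28], [0.06, 2.93], [-2.69, 2.69]. Speed limits (rad/s): [2.22, 2.22, 2.79, 3.14, 3.14, 3.14].

INTERFACE

Orientations are given as a 3x3 rotation matrix whose columns are the frame's x, y, z axes.
In Python, from workcell import bot gives the robot as it stands. The module is installed in compiled form; this text tells all that it offers.
- The arm moves only by the tool drive_tool, never from a script. Its argument "series" is a list of rows, each a list of 3 entries, a list of its own where there are three numbers: the shift along the tool's x, y, z in m, then the turn about the tool's x in degrees, then the opening, from 0 (shut) to 1 (fully open). A call has exactly 5 rows; each row shifts and turns the pose as measured when the row begins, along the tool's axes as they then stand; what a row does not reach is not made up. A row lasts 1/8 s, in which the tool goes at most 62.5 mm and 10.7 degrees, less where a joint would pass 70% of its speed; a pose out of reach is approached as far as the arm can. A call with a gripper value outside its range is refused whole. The fingers move at their own pace and stop on an object; the grip force is fixed at half the most. Time passes only in rows, so rows that do not move let the fingers close, or fill a call up. It gives the time, the measured TCP pose, the force and the opening at its end, in the units of the state.
- bot.observe(): the state, without advancing time (a new reading comes with each control period).
- bot.read_camera(name): name is "side" or "top" or "wrist"; returns the picture (384x512x3 uint8, blue, green, red); there is no depth.
- bot.camera_info(name): a dict with "K" (3x3 intrinsics, pixels), "eye" and "orientation" of the camera in the world. Camera axes: x right, y down, z forward; pixel columns grow to the right and rows downward; lengths in m; the calibration is good to about 2 mm. A picture is of the moment at which its call begins: read the wrist's pose just before it. camera_info takes no time and is no camera call; for the wrist camera it gives the pose at the moment of the call.
- bot.sign_off(): hands the job in, once; it reports no verdict.
The state is a dict: "t": time; "qpos": joint angles; "dq": joint speeds; "joint_torque": joint torques, N m; "tcp_pos": TCP position; "eef_rot": TCP orientation; "ft_force": force on the tool from outside, world axes, zero at the start; "moment": the same for the moment, N m; "finger_gap": opening from 0.0 (shut) to 1.0 (fully open).
Only numpy, scipy, OpenCV 4.12 (cv2) and the standard library are available. Lean on these libraries where they do the work, as an engineer would, in place of code of your own. Each camera call takes 0.05 s, during which the arm holds its last target.

## Working session

There is one attempt and no reset: what is moved stays moved. The work goes in short steps, Python scripts to look and compute and a tool call to move; the robot and the scene stay as the last step left them, time stands still between calls to the robot, and variables do not carry over. Pictures are saved under pics/ and viewed, and the job is handed in when it is done.

Besides the shell and the picture viewer there is one more tool, called after "Emit:" as name(argument=value, ...) on one line, values as JSON. drive_tool: Moves the arm, as the interface text tells. Its arguments: {"type":"object","properties":{"series":{"type":"array"}},"required":["series"]}

```bash
mkdir -p pics; python3 - <<'E'
from workcell import bot
import cv2,numpy as np
np.set_printoptions(precision=4,suppress=True)
s=bot.observe(); print(s['t'],s['tcp_pos'],s['eef_rot'],s['finger_gap'],s['ft_force'])
for n in ['side','top']:
    im=bot.read_camera(n); cv2.imwrite(f'pics/{n}0.png',im)
    c=bot.camera_info(n); print(n,c['K'],c['eye'],c['orientation'])
E
```

```text
0.0 [ 0.1965 -0.5931  0.2307] [[-0.0002  0.9493  0.3144]
 [ 0.0011  0.3144 -0.9493]
 [-1.      0.0001 -0.0011]] 0.999886732492026 [-0.0636 -0.3083 -0.3332]
side [[430.2148   0.     257.611 ]
 [  0.     430.2148 193.7981]
 [  0.       0.       1.    ]] [0.0925 0.9553 1.1743] [[-0.8616 -0.3771  0.3397]
 [-0.5072  0.6155 -0.6033]
 [ 0.0184 -0.6921 -0.7216]]
top [[376.5042   0.     255.3278]
 [  0.     376.5042 191.8338]
 [  0.       0.       1.    ]] [0.4864 0.0169 1.2737] [[-0.0129 -0.9961  0.0874]
 [-0.9997  0.0147  0.0203]
 [-0.0215 -0.0871 -0.996 ]]
```

View pics/side0.png

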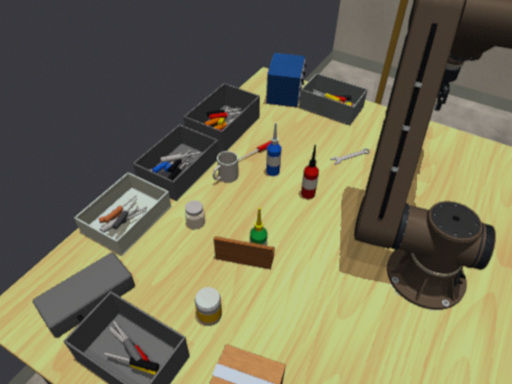

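View pics/top0.png

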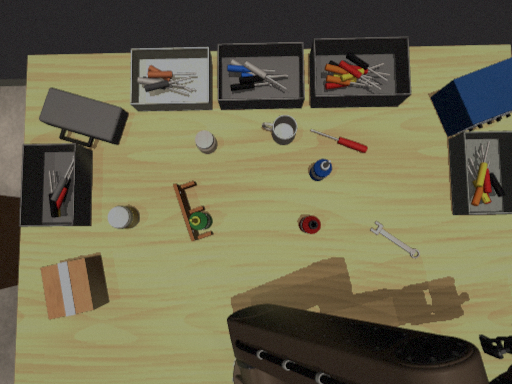

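The side view shows the red bottle at about (310,180), the blue one at (273,158), and the rack board at (244,252) with the green bottle behind it. The top view has red at (311,225), blue at (321,169) and the rack at about (192,212), opening right. Next I'll enlarge the views and measure.

```bash
python3 - <<'E'
import cv2,numpy as np
t=cv2.imread('pics/top0.png')
cv2.imwrite('pics/t_rack.png',cv2.resize(t[170:250,160:240],None,fx=7,fy=7,interpolation=cv2.INTER_CUBIC))
cv2.imwrite('pics/t_bot.png',cv2.resize(t[150:245,280:380],None,fx=6,fy=6,interpolation=cv2.INTER_CUBIC))
s=cv2.imread('pics/side0.png')
cv2.imwrite('pics/s_all.png',cv2.resize(s[130:280,200:380],None,fx=4,fy=4,interpolation=cv2.INTER_CUBIC))
E
```

```text
(no output)
```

View pics/t_rack.png

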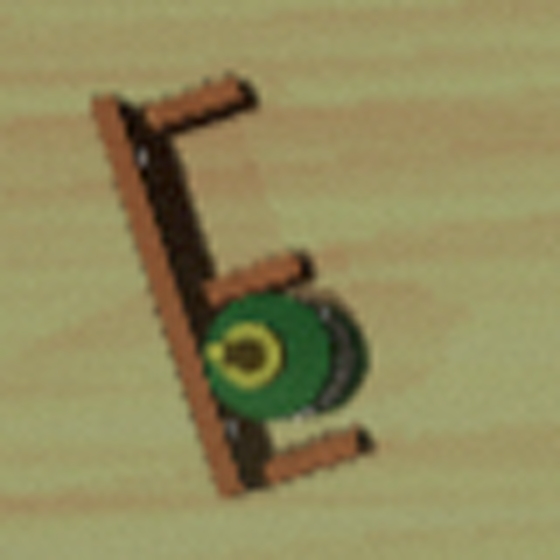

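View pics/t_bot.png

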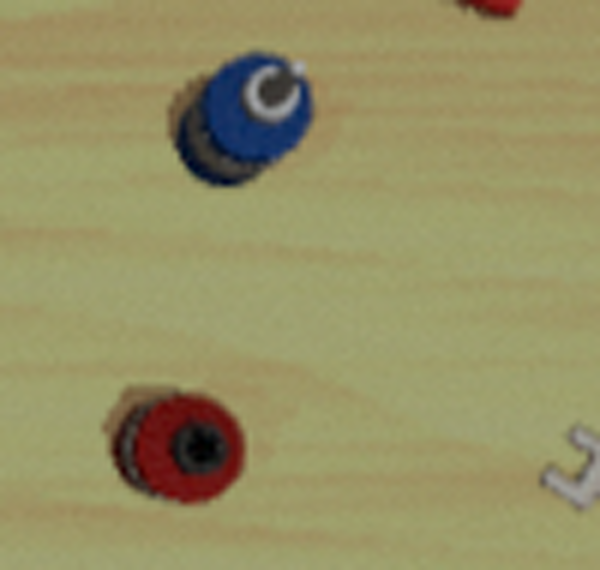

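View pics/s_all.png

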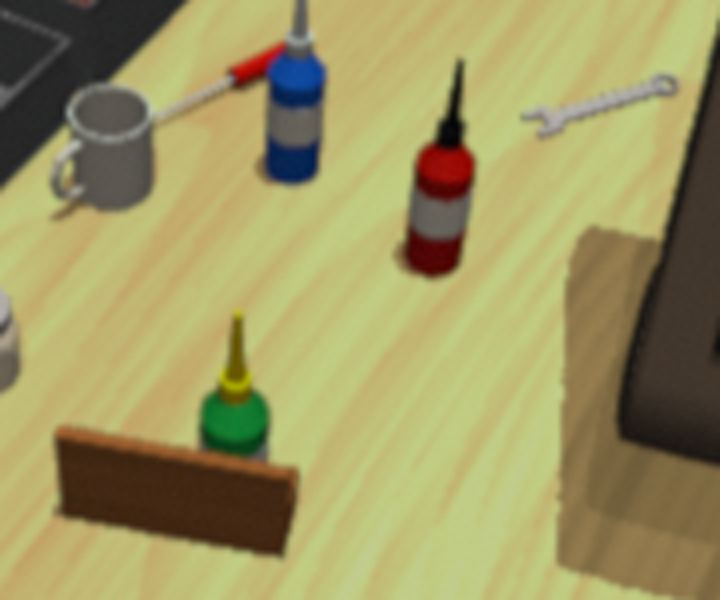

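```bash
cat > h.py <<'E'
import cv2,numpy as np
from workcell import bot
np.set_printoptions(precision=4,suppress=True)
def ray(n,uv,z,c=None):
    c=c or bot.camera_info(n); K,e,R=map(np.array,(c['K'],c['eye'],c['orientation']))
    uv=np.atleast_2d(uv).astype(float)
    d=np.c_[(uv-K[:2,2])/[K[0,0],K[1,1]],np.ones(len(uv))]@R.T
    return e+d*((z-e[2])/d[:,2:])
def proj(n,P,c=None):
    c=c or bot.camera_info(n); K,e,R=map(np.array,(c['K'],c['eye'],c['orientation']))
    p=(np.atleast_2d(P)-e)@R@K.T
    return p[:,:2]/p[:,2:]
E
python3 - <<'E'
from h import *
t=cv2.imread('pics/top0.png')
# rack tops
sub=cv2.resize(t[170:250,160:240],None,fx=7,fy=7,interpolation=cv2.INTER_CUBIC)
hsv=cv2.cvtColor(sub,cv2.COLOR_BGR2HSV)
m=cv2.inRange(hsv,(0,90,90),(15,255,255))
cv2.imwrite('pics/m_rack.png',m)
cs,_=cv2.findContours(m,cv2.RETR_EXTERNAL,cv2.CHAIN_APPROX_NONE)
for c in cs:
    if cv2.contourArea(c)>300:
        r=cv2.minAreaRect(c); b=cv2.boxPoints(r); px=(b+.5)/7-.5+[160,170]
        w=ray('top',px,.11 if max(r[1])>200 else .05)
        print('rect',r,'\n',w[:,:2])
for n,f in (('top','pics/top0.png'),('side','pics/side0.png')):
    im=cv2.imread(f);h=cv2.cvtColor(im,cv2.COLOR_BGR2HSV)
    for name,(lo,hi) in dict(red=((0,150,60),(6,255,255)),red2=((172,150,60),(180,255,255)),blue=((105,130,50),(125,255,255)),green=((50,120,40),(80,255,255))).items():
        m=cv2.inRange(h,lo,hi)
        k,l,st,ce=cv2.connectedComponentsWithStats(m)
        print(n,name,[(st[i].tolist(),ce[i].round(1).tolist()) for i in range(1,k) if st[i,4]>40 and 170<ce[i][0]<400])
E
```

```text
rect ((311.3000183105469, 456.4000549316406), (26.87936019897461, 100.24420166015625), 71.56504821777344) 
 [[0.4555 0.2339]
 [0.4695 0.1897]
 [0.4577 0.1858]
 [0.4437 0.23  ]]
rect ((252.54998779296875, 278.1500244140625), (26.56313133239746, 97.08192443847656), 71.56504821777344) 
 [[0.5385 0.2607]
 [0.5522 0.2177]
 [0.5404 0.2137]
 [0.5267 0.2568]]
rect ((167.51300048828125, 295.98321533203125), (417.7379150390625, 27.588909149169922), 71.4583511352539) 
 [[0.6164 0.3002]
 [0.6201 0.2885]
 [0.4439 0.2288]
 [0.4402 0.2403]]
rect ((193.00453186035156, 102.78526306152344), (25.167333602905273, 98.75709533691406), 70.1678695678711) 
 [[0.6201 0.2892]
 [0.6353 0.2455]
 [0.624  0.2415]
 [0.6089 0.2851]]
top red [([339, 61, 23, 17, 174], [350.5, 68.6]), ([325, 82, 21, 7, 85], [332.8, 85.3]), ([338, 137, 29, 16, 193], [352.3, 144.5]), ([302, 216, 18, 18, 168], [310.0, 224.4])]
top red2 []
top blue [([228, 65, 25, 12, 163], [239.3, 70.0]), ([313, 160, 18, 17, 154], [320.7, 169.1])]
top green [([189, 212, 19, 18, 168], [199.1, 220.4])]
side red [([209, 112, 18, 7, 80], [217.8, 114.8]), ([258, 141, 13, 10, 42], [262.7, 146.5]), ([305, 166, 13, 14, 152], [310.8, 172.6]), ([302, 188, 13, 11, 93], [307.8, 193.1])]
side red2 []
side blue [([267, 53, 38, 53, 1584], [284.2, 78.4]), ([267, 144, 14, 13, 143], [273.5, 150.0]), ([267, 166, 12, 9, 94], [272.4, 170.1])]
side green [([250, 228, 17, 16, 197], [258.2, 235.6])]
```

View pics/m_rack.png

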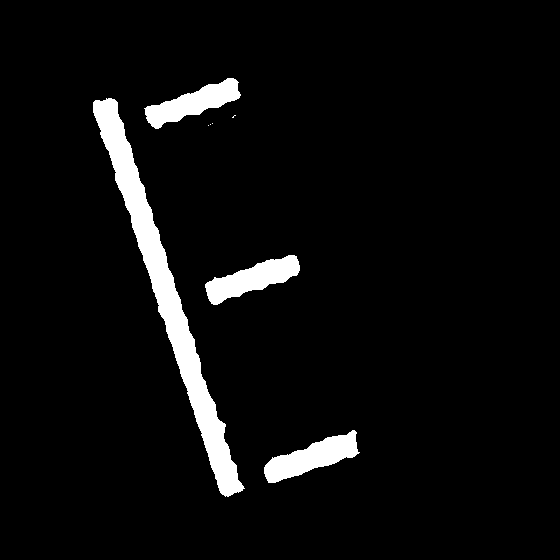

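```bash
python3 - <<'E'
from h import *
ox=np.array([.5828,.2455]);ax=np.array([-.320,.9474]);ay=np.array([-.9474,-.320])
t=cv2.imread('pics/top0.png');h=cv2.cvtColor(t,cv2.COLOR_BGR2HSV)
for nm,box,lo,hi in (('red',(295,210,330,240),(0,150,60),(8,255,255)),('blue',(305,152,335,185),(105,130,50),(125,255,255)),('green',(182,205,215,235),(50,120,40),(80,255,255))):
    x0,y0,x1,y1=box
    m=cv2.inRange(h[y0:y1,x0:x1],lo,hi); c,_=cv2.findContours(m,0,1); c=max(c,key=cv2.contourArea)
    (cx,cy),r=cv2.minEnclosingCircle(c)
    w=ray('top',[[cx+x0,cy+y0]],.125)[0,:2]
    print(nm,cx+x0,cy+y0,r,w,'rack',(w-ox)@ax,(w-ox)@ay)
    d=proj('side',[[*w,0],[*w,.125],[*w,.24]]);print(d)
# side rays through band/lower red center
print(ray('side',[[310.8,172.6]],.11)[0], ray('side',[[307.5,193]],.02)[0])
for nm,px,z in (('wrench a',(377,227),0),('wrench b',(416,253),0),('mug',(284,130),.095),('jar',(205,142),.085),('tin',(120,217),.1),('sd',(310,130),0),('sd2',(366,150),0)):
    w=ray('top',[px],z)[0,:2]; print(nm,w,'rack',(w-ox)@ax,(w-ox)@ay)
E
```

```text
red 310.85483837127686 224.69354820251465 9.150394439697266 [ 0.4848 -0.1267] rack -0.32126209626456315 0.21196808211445373
[[307.4411 193.4746]
 [310.9952 169.3373]
 [314.6529 144.4972]]
blue 321.86842155456543 167.58771896362305 8.88797378540039 [ 0.6589 -0.1649] rack -0.413159435105116 0.059234003430498464
[[272.2877 171.1298]
 [273.7112 146.973 ]
 [275.1679 122.253 ]]
green 197.85483837127686 220.30645179748535 9.150394439697266 [0.5026 0.2169] rack -0.0013887252632026835 0.08515459280121067
[[257.4817 254.9584]
 [258.2107 231.3338]
 [258.9735 206.6092]]
[ 0.4835 -0.1261  0.11  ] [ 0.479  -0.1106  0.02  ]
wrench a [ 0.4741 -0.3628] rack -0.5415001293222519 0.2976660910475355
wrench b [ 0.3865 -0.4878] rack -0.6319695871281852 0.42060684929015163
mug [ 0.7861 -0.0529] rack -0.3477999656172357 -0.09712455860901348
jar [0.754  0.2009] rack -0.09700229754452797 -0.14796554116359295
tin [0.5165 0.4663] rack 0.2303981030402414 -0.007826192766114428
sd [ 0.8086 -0.1477] rack -0.44481966095143965 -0.08811639401180524
sd2 [ 0.7357 -0.3362] rack -0.6000726943811847 0.04127091454099335
```

```bash
python3 - <<'E'
from h import *
im=bot.read_camera('wrist'); cv2.imwrite('pics/w0.png',im)
c=bot.camera_info('wrist');s=bot.observe();R=np.array(s['eef_rot']);p=np.array(s['tcp_pos'])
print(c['K'][0],'eye in tool',R.T@(np.array(c['eye'])-p),'\n',R.T@np.array(c['orientation']))
s=cv2.imread('pics/side0.png')
cv2.imwrite('pics/s_hand.png',cv2.resize(s[0:200,360:512],None,fx=3,fy=3,interpolation=cv2.INTER_CUBIC))
E
```

```text
[324.8257   0.     253.216 ] eye in tool [-0.1425  0.0835  0.0009] 
 [[ 0.0002 -0.3261  0.9453]
 [-0.0008 -0.9453 -0.3261]
 [ 1.     -0.0007 -0.0005]]
```

View pics/w0.png

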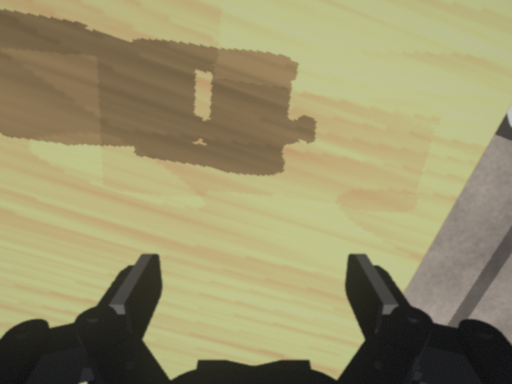

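View pics/s_hand.png

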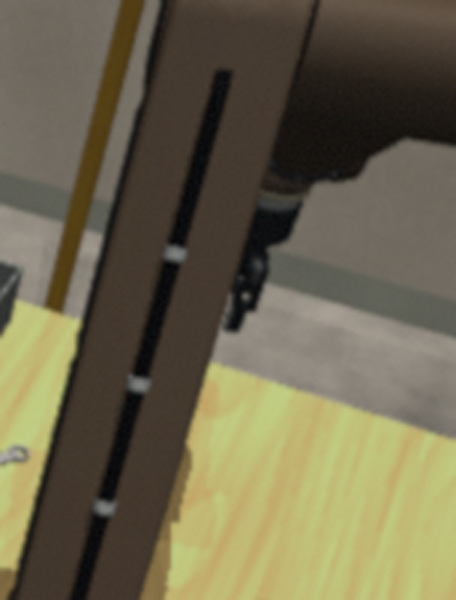

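Emit:
drive_tool(series=[[[0,0,-0.06],0,1],[[0,0,-0.06],0,1],[[0,0,-0.06],0,1],[[0,0,-0.03],0,1],[[0,0,-0.03],0,1]])

```text
t: 0.78
tcp_pos: [0.1191, -0.3589, 0.229]
eef_rot: [[-0.001, 0.949, 0.315], [0.003, 0.315, -0.949], [-1.0, 0.0, -0.003]]
ft_force: [-0.0, 0.5, -0.5]
finger_gap: 1.003
```

```bash
cat > st.py <<'E'
from h import *
s=bot.observe();R=np.array(s['eef_rot'])
print(s['t'],s['tcp_pos'],'q',s['qpos'],'\n',R,'tilt',np.degrees(np.arccos(-R[2,0])),'gap',s['finger_gap'],s['ft_force'])
E
python3 st.py
```

```text
0.775 [ 0.1191 -0.3589  0.229 ] q [-1.4254  0.1406  2.1157 -0.0003  0.8881 -0.1745] 
 [[-0.0006  0.9492  0.3146]
 [ 0.0027  0.3146 -0.9492]
 [-1.      0.0003 -0.0028]] tilt 0.16117859270846555 gap 1.0030495691992867 [-0.0422  0.5282 -0.506 ]
```

Emit:
drive_tool(series=[[[0,0,-0.06],0,1],[[0,0,-0.06],0,1],[[0,0,-0.05],0,1],[[0,0,-0.03],0,1],[[0,0,-0.03],0,1]])

```text
t: 1.4
tcp_pos: [0.0455, -0.1329, 0.2284]
eef_rot: [[-0.001, 0.948, 0.317], [0.003, 0.317, -0.948], [-1.0, -0.0, -0.003]]
ft_force: [-0.3, 0.5, -0.2]
finger_gap: 1.0
```

```bash
python3 st.py
```

```text
1.4 [ 0.0455 -0.1329  0.2284] q [-1.7263 -0.3283  2.5019 -0.0017  0.9707 -0.4773] 
 [[-0.001   0.9484  0.3171]
 [ 0.0029  0.3171 -0.9484]
 [-1.     -0.     -0.003 ]] tilt 0.17465929550591888 gap 1.000046323904105 [-0.2831  0.5032 -0.2002]
```

Emit:
drive_tool(series=[[[-0.04,0.04,0.02],0,1],[[-0.04,0.04,0.02],-10,1],[[-0.04,0.04,0.02],-10,1],[[-0.04,0.04,0.02],-10,1],[[-0.04,0.04,0.02],-10,1]])

```text
t: 2.02
tcp_pos: [0.2289, -0.1282, 0.3994]
eef_rot: [[-0.0, 0.588, 0.809], [0.0, 0.809, -0.588], [-1.0, 0.0, -0.001]]
ft_force: [-0.1, -1.8, 1.0]
finger_gap: 1.001
```

```bash
python3 st.py
```

```text
2.025 [ 0.2289 -0.1282  0.3994] q [-0.7644 -0.2478  1.9861  0.      1.404  -0.136 ] 
 [[-0.0005  0.5878  0.809 ]
 [ 0.0005  0.809  -0.5878]
 [-1.      0.0001 -0.0007]] tilt 0.038829266623074656 gap 1.0014885469547188 [-0.0917 -1.7608  0.9759]
```

Emit:
drive_tool(series=[[[-0.02,0.055,0.01],-10,1],[[-0.02,0.055,0],-10,1],[[-0.02,0.055,0],-10,1],[[-0.01,0.055,0],-10,1],[[0,0.055,0],-10,1]])

```text
t: 2.65
tcp_pos: [0.3116, 0.1233, 0.4705]
eef_rot: [[0.003, -0.246, 0.969], [-0.001, 0.969, 0.246], [-1.0, -0.002, 0.003]]
ft_force: [0.5, -0.5, -0.8]
finger_gap: 0.998
```

Emit:
drive_tool(series=[[[0,0.055,-0.02],-5,1],[[0,0.055,-0.02],0,1],[[0,0.055,-0.02],0,1],[[0,0.055,-0.02],0,1],[[0,0.055,-0.02],0,1]])

```text
t: 3.28
tcp_pos: [0.123, 0.359, 0.4695]
eef_rot: [[0.003, -0.335, 0.942], [-0.0, 0.942, 0.335], [-1.0, -0.001, 0.002]]
ft_force: [1.5, 1.1, 0.3]
finger_gap: 0.996
```

```bash
python3 st.py
```

```text
3.275 [0.123  0.359  0.4695] q [ 1.0679 -0.0608  1.6673 -0.0025  1.534   0.7262] 
 [[ 0.0027 -0.3352  0.9421]
 [-0.0003  0.9421  0.3352]
 [-1.     -0.0012  0.0025]] tilt 0.1559604226084379 gap 0.9961467174882034 [1.539  1.1344 0.2757]
```

Emit:
drive_tool(series=[[[0,0.055,-0.025],0,1],[[0,0.055,-0.025],0,1],[[0,0.055,-0.025],0,1],[[0,0.055,-0.025],0,1],[[0,0.055,-0.025],0,1]])

```text
t: 3.9
tcp_pos: [-0.0965, 0.5815, 0.4684]
eef_rot: [[0.004, -0.337, 0.941], [0.0, 0.941, 0.337], [-1.0, -0.001, 0.004]]
ft_force: [0.3, 0.8, -0.1]
finger_gap: 0.998
```

Emit:
drive_tool(series=[[[0,0.055,-0.02],0,1],[[0,0.055,-0.02],0,1],[[0,0.055,-0.02],0,1],[[0,0.055,-0.02],0,1],[[0,0.055,-0.02],0,1]])

```text
t: 4.53
tcp_pos: [-0.2699, 0.7898, 0.4673]
eef_rot: [[0.004, -0.339, 0.941], [-0.001, 0.941, 0.339], [-1.0, -0.002, 0.003]]
ft_force: [0.0, 1.0, 1.4]
finger_gap: 0.999
```

```bash
python3 st.py
```

```text
4.525 [-0.2699  0.7898  0.4673] q [ 1.8222  0.8607  0.2518 -0.0041  2.031   1.4743] 
 [[ 0.004  -0.3392  0.9407]
 [-0.0009  0.9407  0.3392]
 [-1.     -0.0022  0.0035]] tilt 0.23568685088421357 gap 0.9992256702582363 [0.0498 1.0441 1.4081]
```

Emit:
drive_tool(series=[[[0,0.05,0],0,1],[[0,0.05,0],0,1],[[0,0.05,0],0,1],[[0,0.05,0],0,1],[[0,0.05,0],0,1]])

```text
t: 5.15
tcp_pos: [-0.3046, 0.8738, 0.3704]
eef_rot: [[-0.027, -0.34, 0.94], [0.083, 0.936, 0.341], [-0.996, 0.087, 0.003]]
ft_force: [-0.0, -0.7, 0.4]
finger_gap: 0.997
```

```bash
python3 st.py
```

```text
5.15 [-0.3046  0.8738  0.3704] q [1.8336 1.064  0.0488 0.0049 1.9417 1.4876] 
 [[-0.027  -0.3398  0.9401]
 [ 0.0828  0.9365  0.3409]
 [-0.9962  0.0871  0.0028]] tilt 4.997379520946563 gap 0.9965209588377727 [-0.0145 -0.6912  0.3524]
```

Emit:
drive_tool(series=[[[0,0.03,0],0,1],[[0,0.03,0],0,1],[[0,0.03,0],0,1],[[0,0.03,0],0,1],[[0,0.03,0],0,1]])

```text
t: 5.78
tcp_pos: [-0.3187, 0.9089, 0.3351]
eef_rot: [[-0.054, -0.336, 0.94], [0.159, 0.927, 0.341], [-0.986, 0.168, 0.004]]
ft_force: [-0.5, -0.1, -0.0]
finger_gap: 0.995
```

```bash
python3 st.py
```

```text
5.775 [-0.3187  0.9089  0.3351] q [1.8369 1.1059 0.0483 0.0104 1.8185 1.4922] 
 [[-0.0539 -0.3365  0.9401]
 [ 0.1595  0.9265  0.3408]
 [-0.9857  0.1683  0.0037]] tilt 9.690664846356187 gap 0.9953514580851474 [-0.4559 -0.1178 -0.0496]
```

Emit:
drive_tool(series=[[[-0.02,0.055,0],0,1],[[-0.02,0.055,0],0,1],[[-0.02,0.055,0],0,1],[[-0.02,0.055,0],0,1],[[-0.02,0.055,0],0,1]])

```text
t: 6.4
tcp_pos: [-0.3279, 0.9264, 0.398]
eef_rot: [[-0.11, -0.322, 0.94], [0.319, 0.885, 0.34], [-0.941, 0.337, 0.005]]
ft_force: [0.1, -0.1, 0.6]
finger_gap: 0.999
```

```bash
python3 st.py
```

```text
6.4 [-0.3279  0.9264  0.398 ] q [1.8381 1.0491 0.0482 0.0222 1.7007 1.4966] 
 [[-0.1102 -0.3221  0.9403]
 [ 0.319   0.8845  0.3404]
 [-0.9413  0.3375  0.0053]] tilt 19.724362091264915 gap 0.9994200793761524 [ 0.0999 -0.0697  0.5773]
```

Leaning works at 10° per call. I'll do two more.

Emit:
drive_tool(series=[[[-0.01,0.06,0],0,1],[[-0.01,0.06,0],0,1],[[-0.01,0.06,0],0,1],[[-0.01,0.06,0],0,1],[[-0.01,0.06,0],0,1]])

```text
t: 7.02
tcp_pos: [-0.3387, 0.9497, 0.4505]
eef_rot: [[-0.166, -0.297, 0.94], [0.476, 0.811, 0.34], [-0.864, 0.504, 0.006]]
ft_force: [1.1, 1.0, -0.2]
finger_gap: 1.002
```

Emit:
drive_tool(series=[[[0,0.06,0],0,1],[[0,0.06,0],0,1],[[0,0.06,0],0,1],[[0,0.06,0],0,1],[[0,0.06,0],0,1]])

```text
t: 7.65
tcp_pos: [-0.3487, 0.9728, 0.4993]
eef_rot: [[-0.216, -0.262, 0.941], [0.614, 0.713, 0.339], [-0.76, 0.65, 0.007]]
ft_force: [0.4, 0.3, -0.6]
finger_gap: 0.999
```

```bash
python3 st.py
```

```text
7.65 [-0.3487  0.9728  0.4993] q [1.8402 0.9866 0.0484 0.0452 1.3997 1.5   ] 
 [[-0.2156 -0.2621  0.9406]
 [ 0.6137  0.7129  0.3393]
 [-0.7595  0.6505  0.0071]] tilt 40.57867567317641 gap 0.9994812173309815 [ 0.4058  0.2967 -0.6046]
```

Emit:
drive_tool(series=[[[0,0.06,0],0,1],[[0,0.06,0],0,1],[[0,0.06,0],0,1],[[0,-0.04,0.04],0,0.5],[[0,-0.04,0.04],0,0.5]])

```text
t: 8.28
tcp_pos: [-0.2861, 0.9625, 0.5108]
eef_rot: [[-0.248, -0.242, 0.938], [0.689, 0.636, 0.346], [-0.681, 0.732, 0.009]]
ft_force: [-0.9, 2.6, 0.9]
finger_gap: 0.603
```

```bash
python3 st.py
```

```text
8.275 [-0.2861  0.9625  0.5108] q [1.7662 0.7658 0.5428 0.1284 1.0202 1.389 ] 
 [[-0.2477 -0.2416  0.9382]
 [ 0.6894  0.6365  0.3459]
 [-0.6807  0.7325  0.0089]] tilt 47.10072465647358 gap 0.6030156995979358 [-0.8921  2.6075  0.857 ]
```

```bash
cat > to.py <<'E'
from h import *
import sys
ox=np.array([.5828,.2455]);ax=np.array([-.320,.9474]);ay=np.array([-.9474,-.320])
s=bot.observe();R=np.array(s['eef_rot']);p=np.array(s['tcp_pos'])
d=p[:2]-ox
print('t',s['t'],'tcp',p,'rack',d@ax,d@ay,'q',np.array(s['qpos']),'x',R[:,0],'z',R[:,2],'gap',s['finger_gap'],'F',np.array(s['ft_force']))
if len(sys.argv)>4:
    a=list(map(float,sys.argv[2:5]))
    tgt=np.array(a) if sys.argv[1]=='w' else np.r_[ox+a[0]*ax+a[1]*ay,a[2]]
    D=tgt-p; n=np.ceil(np.linalg.norm(D)/.06)
    print('D tool',R.T@D,'rows',n,'each',R.T@D/n)
E
python3 to.py w .35 .55 .5
```

```text
t 8.275 tcp [-0.2861  0.9625  0.5108] rack 0.9573239766919682 0.5937345085840118 q [1.7662 0.7658 0.5428 0.1284 1.0202 1.389 ] x [-0.2477  0.6894 -0.6807] z [0.9382 0.3459 0.0089] gap 0.6030156995979358 F [-0.8921  2.6075  0.857 ]
D tool [-0.4345 -0.4241  0.454 ] rows 13.0 each [-0.0334 -0.0326  0.0349]
```

Emit:
drive_tool(series=[[[-0.033,-0.033,0.035],0,0.5],[[-0.033,-0.033,0.035],0,0.5],[[-0.033,-0.033,0.035],0,0.5],[[-0.033,-0.033,0.035],0,0.5],[[-0.033,-0.033,0.035],0,0.5]])

```text
t: 8.9
tcp_pos: [-0.0342, 0.7972, 0.5046]
eef_rot: [[-0.246, -0.241, 0.939], [0.694, 0.633, 0.344], [-0.677, 0.736, 0.012]]
ft_force: [0.5, 1.4, 0.9]
finger_gap: 0.508
```

Emit:
drive_tool(series=[[[-0.033,-0.033,0.035],0,0.5],[[-0.033,-0.033,0.035],0,0.5],[[-0.033,-0.033,0.035],0,0.5],[[-0.033,-0.033,0.035],0,0.5],[[-0.033,-0.033,0.035],0,0.5]])

```text
t: 9.52
tcp_pos: [0.217, 0.6309, 0.5024]
eef_rot: [[-0.241, -0.243, 0.94], [0.702, 0.625, 0.341], [-0.67, 0.742, 0.021]]
ft_force: [0.3, 0.5, 0.0]
finger_gap: 0.499
```

```bash
python3 to.py r -.40 .212 .45
```

```text
t 9.525 tcp [0.217  0.6309 0.5024] rack 0.4821508516833182 0.22323483156522733 q [0.8938 0.2141 1.4885 0.7979 1.0686 0.2703] x [-0.2406  0.7024 -0.6699] z [0.9397 0.3415 0.0206] gap 0.4993372720047723 F [0.3343 0.4618 0.0395]
D tool [-0.6198 -0.6299 -0.01  ] rows 15.0 each [-0.0413 -0.042  -0.0007]
```

Emit:
drive_tool(series=[[[-0.041,-0.042,0],0,0.56],[[-0.041,-0.042,0],0,0.56],[[-0.041,-0.042,0],0,0.56],[[-0.041,-0.042,0],0,0.56],[[-0.041,-0.042,0],0,0.56]])

```text
t: 10.15
tcp_pos: [0.3202, 0.3471, 0.4862]
eef_rot: [[-0.231, -0.248, 0.941], [0.707, 0.621, 0.337], [-0.668, 0.743, 0.032]]
ft_force: [0.5, 0.7, -0.4]
finger_gap: 0.558
```

Emit:
drive_tool(series=[[[-0.041,-0.042,0],0,0.56],[[-0.041,-0.042,0],0,0.56],[[-0.041,-0.042,0],0,0.56],[[-0.041,-0.042,0],0,0.56],[[-0.041,-0.042,0],0,0.56]])

```text
t: 10.78
tcp_pos: [0.4199, 0.0618, 0.4706]
eef_rot: [[-0.218, -0.255, 0.942], [0.707, 0.623, 0.333], [-0.672, 0.739, 0.044]]
ft_force: [1.4, 0.5, -0.4]
finger_gap: 0.558
```

```bash
python3 to.py r -.42 .212 .40
```

```text
t 10.775 tcp [0.4199 0.0618 0.4706] rack -0.12191666937809632 0.21307524374421843 q [-0.3794  0.1623  1.6334  0.6494  1.879  -0.7096] x [-0.2185  0.7075 -0.6721] z [0.9419 0.3329 0.0442] gap 0.5575306772329589 F [ 1.4378  0.4861 -0.4132]
D tool [-0.1732 -0.2526 -0.0062] rows 6.0 each [-0.0289 -0.0421 -0.001 ]
```

Emit:
drive_tool(series=[[[-0.03,-0.044,0],1,0.56],[[-0.03,-0.044,0],1,0.56],[[-0.03,-0.044,0],1,0.56],[[-0.03,-0.044,0],1,0.56],[[-0.03,-0.044,0],0.5,0.56]])

```text
t: 11.4
tcp_pos: [0.5031, -0.1936, 0.4107]
eef_rot: [[-0.208, -0.183, 0.961], [0.704, 0.654, 0.277], [-0.68, 0.734, -0.007]]
ft_force: [1.1, 0.9, 1.4]
finger_gap: 0.565
```

```bash
python3 to.py r -.40 .212 .2; python3 - <<'E'
from h import *
im=bot.read_camera('wrist');cv2.imwrite('pics/w1.png',im)
im=bot.read_camera('side');cv2.imwrite('pics/side1.png',im)
E
```

```text
t 11.4 tcp [ 0.5031 -0.1936  0.4107] rack -0.39045575421660444 0.21603422456154578 q [-0.6896  0.4868  1.3026  0.4768  2.033  -0.9045] x [-0.2076  0.7036 -0.6796] z [ 0.9609  0.2768 -0.0069] gap 0.5647819085126502 F [1.1352 0.8885 1.3546]
D tool [ 0.1363 -0.1609  0.0059] rows 4.0 each [ 0.0341 -0.0402  0.0015]
```

View pics/w1.png

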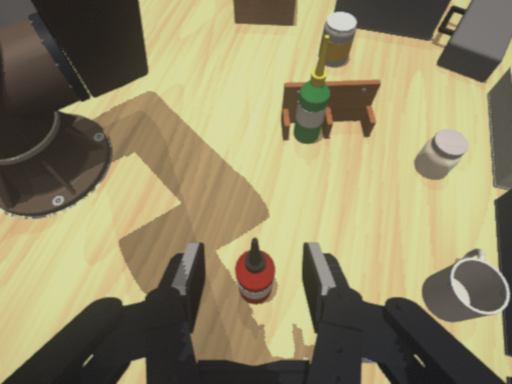

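View pics/side1.png

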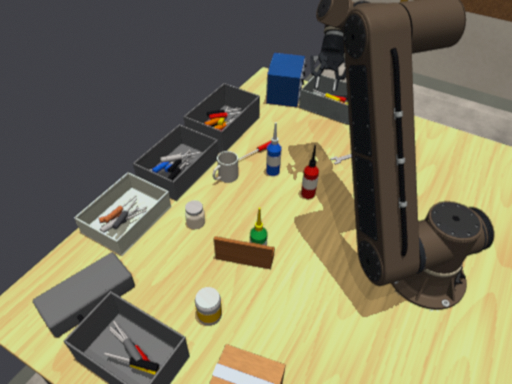

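```bash
python3 to.py r -.415 .212 .07
```

```text
t 11.5 tcp [ 0.5035 -0.1958  0.4083] rack -0.3927388239245444 0.21636014589868308 q [-0.6924  0.4914  1.302   0.4764  2.0323 -0.9043] x [-0.2074  0.7054 -0.6778] z [ 0.9617  0.2738 -0.0093] gap 0.5618639211180527 F [-0.6102 -0.1542 -0.5654]
D tool [ 0.2131 -0.2636  0.0086] rows 6.0 each [ 0.0355 -0.0439  0.0014]
```

Emit:
drive_tool(series=[[[0.035,-0.044,0.002],0,0.56],[[0.035,-0.044,0.002],0,0.56],[[0.035,-0.044,0.002],0,0.56],[[0.035,-0.044,0.002],0,0.56],[[0.03,-0.04,0],0,0.56]])

```text
t: 12.12
tcp_pos: [0.5182, -0.217, 0.1328]
eef_rot: [[-0.196, -0.189, 0.962], [0.697, 0.664, 0.273], [-0.69, 0.724, 0.002]]
ft_force: [0.1, -0.5, 0.3]
finger_gap: 0.562
```

```bash
python3 to.py r -.40 .212 .015; python3 - <<'E'
from h import *
im=bot.read_camera('wrist');cv2.imwrite('pics/w2.png',im)
im=bot.read_camera('side');cv2.imwrite('pics/side2.png',cv2.resize(im[0:250,180:480],None,fx=2,fy=2,interpolation=cv2.INTER_CUBIC))
E
```

```text
t 12.125 tcp [ 0.5182 -0.217   0.1328] rack -0.41750577283172496 0.20921205130479253 q [-0.7025  0.7768  1.5243  0.4168  1.5573 -1.1432] x [-0.1962  0.6965 -0.6902] z [0.9621 0.2727 0.0017] gap 0.56225845395179 F [ 0.1333 -0.4618  0.335 ]
D tool [ 0.0939 -0.0733 -0.0038] rows 2.0 each [ 0.0469 -0.0366 -0.0019]
```

View pics/w2.png

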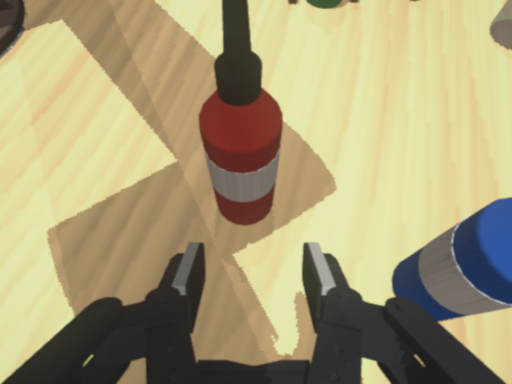

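View pics/side2.png

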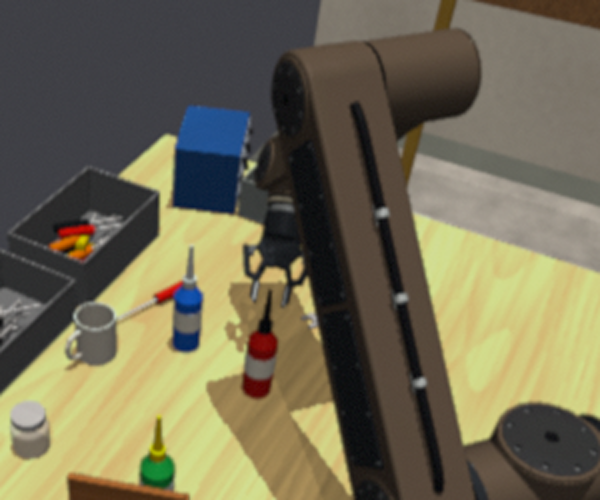

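Emit:
drive_tool(series=[[[0.046,-0.036,-0.003],0,0.56],[[0.026,-0.022,-0.002],0,0.56],[[0,0,0],0,0.56],[[0,0,0],0,0.56],[[0,0,0],0,0.56]])

```text
t: 12.85
tcp_pos: [0.5129, -0.2075, 0.0482]
eef_rot: [[-0.191, -0.194, 0.962], [0.693, 0.667, 0.272], [-0.695, 0.719, 0.007]]
ft_force: [-0.2, -0.1, 0.3]
finger_gap: 0.561
```

```bash
python3 to.py r -.38 .214 .012; python3 - <<'E'
from h import *
im=bot.read_camera('wrist');cv2.imwrite('pics/w3.png',im)
E
```

```text
t 12.85 tcp [ 0.5129 -0.2075  0.0482] rack -0.406774004491715 0.21112045232279397 q [-0.6971  0.8779  1.5806  0.4276  1.4047 -1.2078] x [-0.1911  0.6935 -0.6947] z [0.9623 0.2719 0.0068] gap 0.5610020560796631 F [-0.1551 -0.0831  0.2967]
D tool [ 0.0443 -0.0076 -0.0045] rows 1.0 each [ 0.0443 -0.0076 -0.0045]
```

View pics/w3.png

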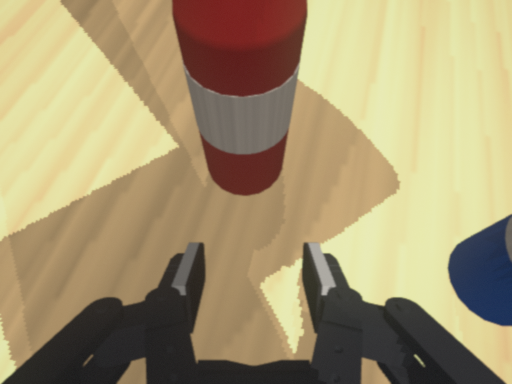

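Emit:
drive_tool(series=[[[0.03,-0.006,-0.003],0,0.54],[[0.012,-0.004,-0.002],0,0.54],[[0,0,0],0,0.54],[[0,0,0],0,0.54],[[0,0,0],0,0.54]])

```text
t: 13.52
tcp_pos: [0.5042, -0.1884, 0.015]
eef_rot: [[-0.186, -0.198, 0.962], [0.69, 0.671, 0.271], [-0.699, 0.715, 0.012]]
ft_force: [-0.2, 0.6, 0.1]
finger_gap: 0.54
```

```bash
python3 to.py r -.35 .214 .012; python3 - <<'E'
from h import *
im=bot.read_camera('wrist');cv2.imwrite('pics/w4.png',im)
im=bot.read_camera('side');cv2.imwrite('pics/side4.png',cv2.resize(im[100:250,220:400],None,fx=4,fy=4,interpolation=cv2.INTER_CUBIC))
E
```

```text
t 13.525 tcp [ 0.5042 -0.1884  0.015 ] rack -0.3858959622249326 0.21332127323477929 q [-0.6838  0.9083  1.6366  0.4462  1.3158 -1.241 ] x [-0.1861  0.6904 -0.6991] z [0.9625 0.2712 0.0116] gap 0.5402373144167607 F [-0.2274  0.5816  0.0864]
D tool [ 0.0277  0.0229 -0.0025] rows 1.0 each [ 0.0277  0.0229 -0.0025]
```

View pics/w4.png

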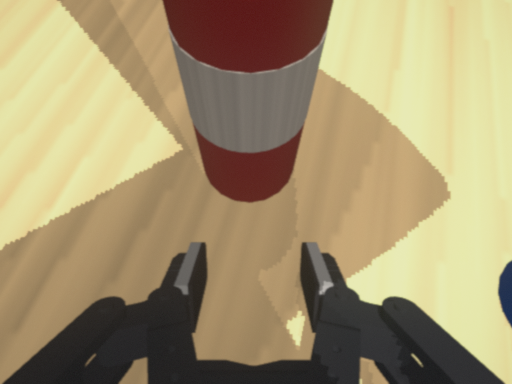

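View pics/side4.png

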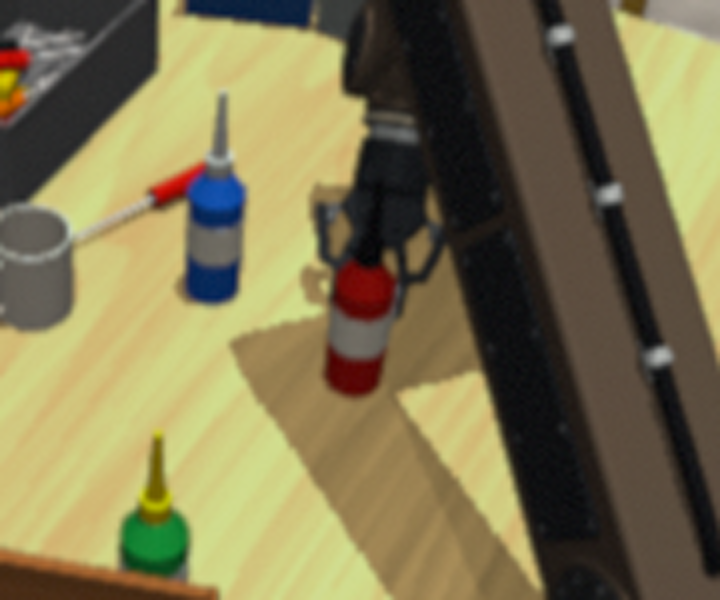

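Emit:
drive_tool(series=[[[0.009,0.006,-0.001],1,0.54],[[0.007,0.007,0],0,0.54],[[0.007,0.007,0],0,0.54],[[0.005,0.005,0],0,0.54],[[0.004,0.004,0],0,0.54]])

```text
t: 14.25
tcp_pos: [0.4909, -0.1439, 0.0134]
eef_rot: [[-0.186, -0.18, 0.966], [0.69, 0.676, 0.259], [-0.699, 0.715, -0.002]]
ft_force: [-0.1, -1.1, 0.1]
finger_gap: 0.54
```

```bash
python3 to.py r -.35 .214 .012; python3 - <<'E'
from h import *
im=bot.read_camera('wrist');cv2.imwrite('pics/w5.png',im)
E
```

```text
t 14.25 tcp [ 0.4909 -0.1439  0.0134] rack -0.3394775129301098 0.21169861263413303 q [-0.6417  0.8839  1.7314  0.485   1.243  -1.2343] x [-0.1864  0.6903 -0.6991] z [ 0.9659  0.2589 -0.002 ] gap 0.5400784168005328 F [-0.0577 -1.0505  0.1129]
D tool [-0.0066 -0.0084 -0.0016] rows 1.0 each [-0.0066 -0.0084 -0.0016]
```

View pics/w5.png

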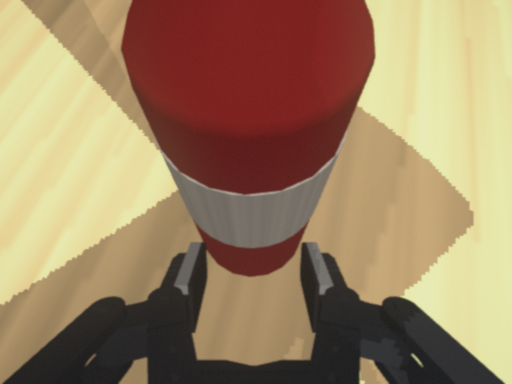

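```bash
python3 to.py r -.085 .0 .012
```

```text
t 14.3 tcp [ 0.4906 -0.1433  0.0134] rack -0.338852170724261 0.21173215556494027 q [-0.6411  0.8837  1.7324  0.4853  1.2429 -1.2344] x [-0.1869  0.6906 -0.6987] z [ 0.9658  0.2591 -0.0023] gap 0.5422051250296892 F [-0.6717  0.1262 -0.8621]
D tool [0.1916 0.1857 0.1952] rows 6.0 each [0.0319 0.031  0.0325]
```

Emit:
drive_tool(series=[[[0.004,0.004,0.002],0,0.54],[[0.005,0.005,0.004],0,0.54],[[0.006,0.006,0.005],0,0.54],[[0.006,0.006,0.006],0,0.54],[[0.006,0.006,0.006],0,0.54]])

```text
t: 14.92
tcp_pos: [0.504, -0.0983, 0.0136]
eef_rot: [[-0.186, -0.179, 0.966], [0.69, 0.676, 0.258], [-0.699, 0.715, -0.002]]
ft_force: [-0.3, -1.6, -0.5]
finger_gap: 0.542
```

```bash
python3 to.py r -.085 .0 .012; python3 - <<'E'
from h import *
im=bot.read_camera('wrist');cv2.imwrite('pics/w6.png',im)
E
```

```text
t 14.925 tcp [ 0.504  -0.0983  0.0136] rack -0.3004614006054098 0.1846573602781929 q [-0.5689  0.876   1.7592  0.5409  1.2077 -1.2111] x [-0.186   0.6902 -0.6993] z [ 0.9661  0.2583 -0.002 ] gap 0.5415674420865684 F [-0.2874 -1.6234 -0.5368]
D tool [0.1631 0.1578 0.1704] rows 5.0 each [0.0326 0.0316 0.0341]
```

View pics/w6.png

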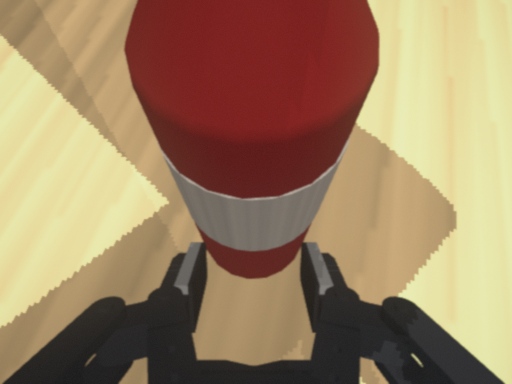

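The bottle stays upright and nested between the fingers, with its foot at (252,275) as before. I'll continue the diagonal.

Emit:
drive_tool(series=[[[0.006,0.006,0.006],0,0.54],[[0.006,0.006,0.006],0,0.54],[[0.006,0.006,0.006],0,0.54],[[0.006,0.006,0.006],0,0.54],[[0.006,0.006,0.006],0,0.54]])

```text
t: 15.6
tcp_pos: [0.5234, -0.0452, 0.0141]
eef_rot: [[-0.186, -0.179, 0.966], [0.69, 0.676, 0.259], [-0.699, 0.715, -0.002]]
ft_force: [-0.6, -0.8, -0.8]
finger_gap: 0.54
```

Emit:
drive_tool(series=[[[0.006,0.006,0.006],0,0.54],[[0.006,0.006,0.006],0,0.54],[[0.006,0.006,0.006],0,0.54],[[0.006,0.006,0.006],0,0.54],[[0.006,0.006,0.006],0,0.54]])

```text
t: 16.23
tcp_pos: [0.5427, 0.0071, 0.0146]
eef_rot: [[-0.186, -0.179, 0.966], [0.69, 0.676, 0.259], [-0.699, 0.715, -0.002]]
ft_force: [0.5, -0.3, -1.4]
finger_gap: 0.541
```

```bash
python3 to.py r -.085 .0 .012; python3 - <<'E'
from h import *
im=bot.read_camera('wrist');cv2.imwrite('pics/w7.png',im)
im=bot.read_camera('top');cv2.imwrite('pics/top7.png',cv2.resize(im[120:300,150:390],None,fx=3,fy=3,interpolation=cv2.INTER_CUBIC))
E
```

```text
t 16.225 tcp [0.5427 0.0071 0.0146] rack -0.21303443950293377 0.11431351411574639 q [-0.3866  0.8731  1.7644  0.6711  1.1561 -1.1345] x [-0.1865  0.6904 -0.699 ] z [ 0.9659  0.2588 -0.0021] gap 0.5407349621544237 F [ 0.5374 -0.2857 -1.3623]
D tool [0.0983 0.0927 0.1059] rows 3.0 each [0.0328 0.0309 0.0353]
```

View pics/w7.png

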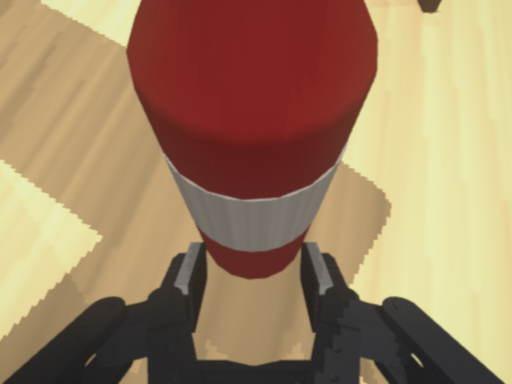

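View pics/top7.png

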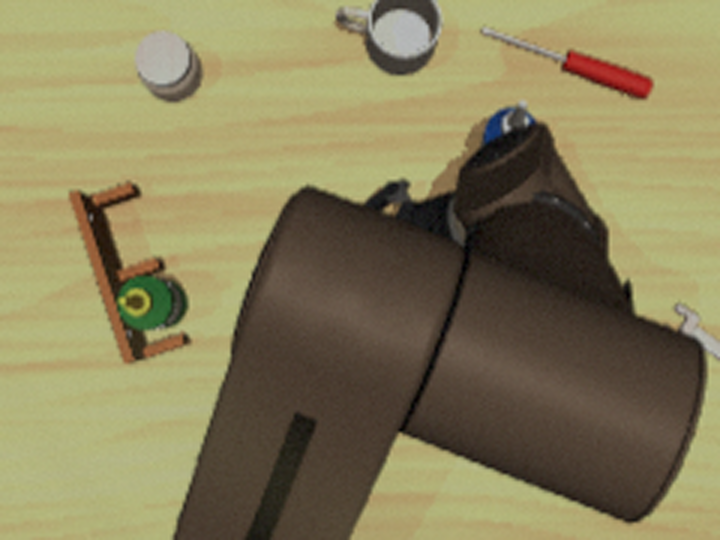

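```bash
python3 - <<'E'
from h import *
im=bot.read_camera('side');cv2.imwrite('pics/side7.png',cv2.resize(im[60:260,200:400],None,fx=3,fy=3,interpolation=cv2.INTER_CUBIC))
for z in (.2,.24,.3,.35): print(z,ray('top',[[150+545/3,120+125/3],[150+460/3,120+200/3]],z)[:,:2])
E
```

```text
0.2 [[ 0.6643 -0.1815]
 [ 0.5934 -0.0987]]
0.24 [[ 0.6577 -0.1741]
 [ 0.5895 -0.0944]]
0.3 [[ 0.6478 -0.1631]
 [ 0.5835 -0.0879]]
0.35 [[ 0.6395 -0.1538]
 [ 0.5785 -0.0825]]
```

View pics/side7.png

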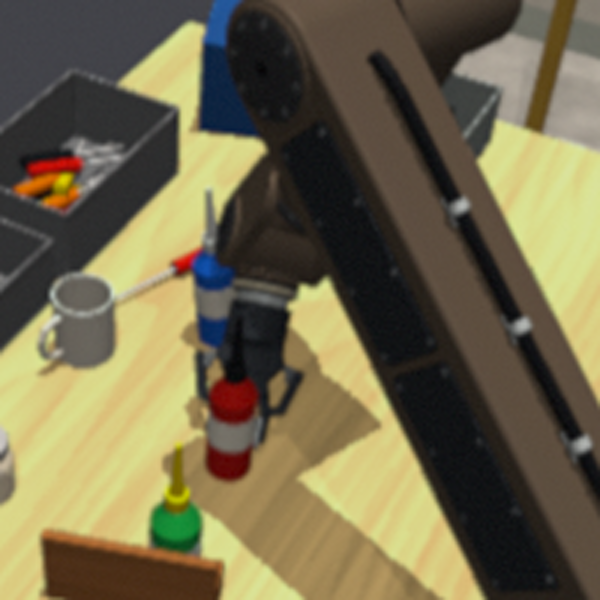

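Emit:
drive_tool(series=[[[0.005,0.005,-0.001],0,0.54],[[0.007,0.007,0],0,0.54],[[0.007,0.007,0],0,0.54],[[0.006,0.006,0.003],0,0.54],[[0.006,0.005,0.005],0,0.54]])

```text
t: 17.0
tcp_pos: [0.5374, 0.0524, 0.0145]
eef_rot: [[-0.186, -0.179, 0.966], [0.691, 0.676, 0.258], [-0.699, 0.715, -0.002]]
ft_force: [-0.3, -2.5, 2.6]
finger_gap: 0.542
```

```bash
python3 to.py r -.078 .0 .013; python3 - <<'E'
from h import *
im=bot.read_camera('side');cv2.imwrite('pics/side8.png',cv2.resize(im[60:260,200:400],None,fx=3,fy=3,interpolation=cv2.INTER_CUBIC))
E
```

```text
t 17.0 tcp [0.5374 0.0524 0.0145] rack -0.16839631407518513 0.10478174126661503 q [-0.319   0.8624  1.8068  0.7294  1.1114 -1.13  ] x [-0.1862  0.6905 -0.6989] z [ 0.9661  0.2583 -0.0022] gap 0.5423485918753085 F [-0.2614 -2.4792  2.5798]
D tool [0.0703 0.0668 0.0987] rows 3.0 each [0.0234 0.0223 0.0329]
```

View pics/side8.png

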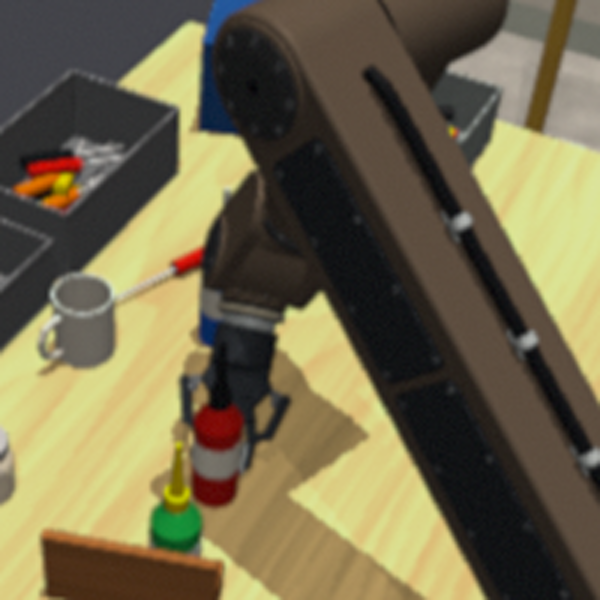

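Emit:
drive_tool(series=[[[0.005,0.005,0.005],0,0.54],[[0.0055,0.005,0.006],0,0.54],[[0.0055,0.005,0.007],0,0.54],[[0.0055,0.005,0.007],0,0.54],[[0.0055,0.005,0.007],0,0.54]])

```text
t: 17.68
tcp_pos: [0.5605, 0.1, 0.0137]
eef_rot: [[-0.187, -0.18, 0.966], [0.691, 0.675, 0.259], [-0.698, 0.716, -0.002]]
ft_force: [-1.1, -1.9, 1.3]
finger_gap: 0.539
```

```bash
python3 to.py r -.07 .002 .013; python3 - <<'E'
from h import *
im=bot.read_camera('wrist');cv2.imwrite('pics/w9.png',im)
E
```

```text
t 17.675 tcp [0.5605 0.1    0.0137] rack -0.13074232462224278 0.06770073572196693 q [-0.2326  0.8741  1.7672  0.7815  1.1049 -1.0764] x [-0.1867  0.6909 -0.6984] z [ 0.9659  0.259  -0.002 ] gap 0.5394581066062593 F [-1.102  -1.8873  1.3086]
D tool [0.0468 0.0448 0.0617] rows 2.0 each [0.0234 0.0224 0.0309]
```

View pics/w9.png

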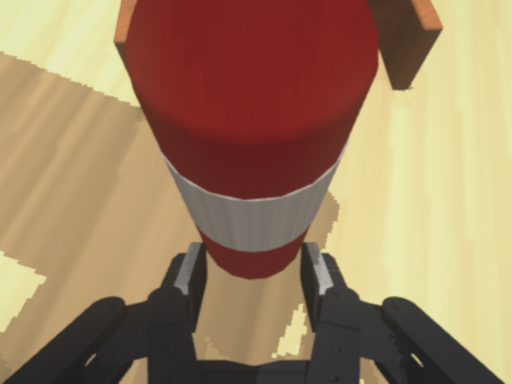

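Emit:
drive_tool(series=[[[0.005,0.005,0.007],0,0.54],[[0.005,0.005,0.007],0,0.54],[[0.005,0.005,0.007],0,0.54],[[0.005,0.005,0.007],0,0.54],[[0.005,0.005,0.007],0,0.54]])

```text
t: 18.35
tcp_pos: [0.5871, 0.1469, 0.0137]
eef_rot: [[-0.187, -0.179, 0.966], [0.691, 0.675, 0.259], [-0.699, 0.716, -0.002]]
ft_force: [-0.4, -1.1, 0.6]
finger_gap: 0.541
```

```bash
python3 to.py r -.07 .002 .013; python3 - <<'E'
from h import *
im=bot.read_camera('wrist');cv2.imwrite('pics/w10.png',im)
im=bot.read_camera('top');cv2.imwrite('pics/top10.png',cv2.resize(im[120:300,150:390],None,fx=3,fy=3,interpolation=cv2.INTER_CUBIC))
E
```

```text
t 18.35 tcp [0.5871 0.1469 0.0137] rack -0.09476266156510517 0.02743455884627653 q [-0.1501  0.8903  1.707   0.8227  1.1057 -1.0089] x [-0.1867  0.6908 -0.6985] z [ 0.9659  0.259  -0.0021] gap 0.5408950616043534 F [-0.3835 -1.0501  0.5618]
D tool [0.0193 0.0179 0.0238] rows 1.0 each [0.0193 0.0179 0.0238]
```

View pics/w10.png

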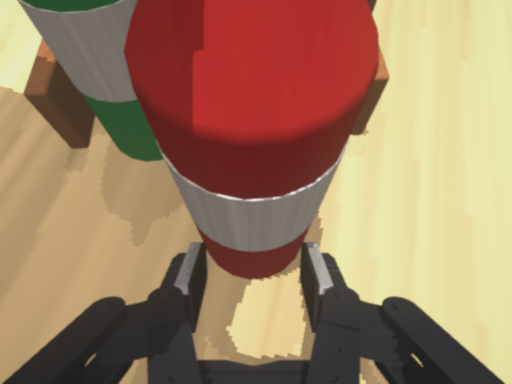

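View pics/top10.png

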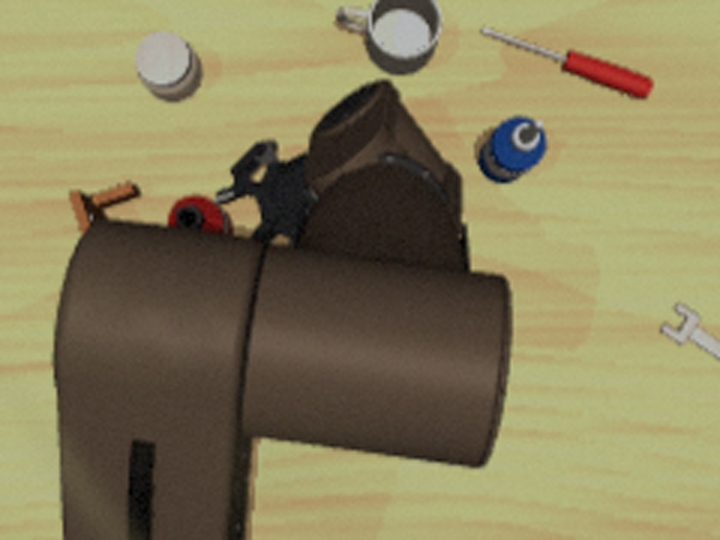

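```bash
python3 - <<'E'
from h import *
ox=np.array([.5828,.2455]);ax=np.array([-.320,.9474]);ay=np.array([-.9474,-.320])
w=ray('top',[[150+188/3-.33,120+218/3-.33]],.235)[0,:2]; print(w,(w-ox)@ax,(w-ox)@ay)
E
```

```text
[0.5779 0.1575] -0.0818521334996944 0.03277621157010901
```

Emit:
drive_tool(series=[[[0.005,0.005,0.007],0,0.54],[[0.005,0.005,0.007],0,0.54],[[0.005,0.004,0.006],0,0.54],[[0.001,0.001,0.001],0,0.54],[[0,0,0],0,0.54]])

```text
t: 19.08
tcp_pos: [0.6028, 0.1756, 0.0133]
eef_rot: [[-0.187, -0.18, 0.966], [0.691, 0.675, 0.26], [-0.699, 0.716, -0.002]]
ft_force: [0.0, -0.8, 0.2]
finger_gap: 0.537
```

```bash
python3 to.py r -.024 .0 .013; python3 - <<'E'
from h import *
im=bot.read_camera('wrist');cv2.imwrite('pics/w11.png',im)
im=bot.read_camera('top');cv2.imwrite('pics/top11.png',cv2.resize(im[160:240,160:260],None,fx=7,fy=7,interpolation=cv2.INTER_CUBIC))
E
```

```text
t 19.075 tcp [0.6028 0.1756 0.0133] rack -0.07258206697254327 0.0034273129672452007 q [-0.1025  0.9024  1.6663  0.8439  1.1063 -0.967 ] x [-0.1868  0.6908 -0.6985] z [ 0.9657  0.2596 -0.0015] gap 0.5374419269767988 F [ 0.0343 -0.7706  0.2265]
D tool [0.0351 0.0338 0.0004] rows 1.0 each [0.0351 0.0338 0.0004]
```

View pics/w11.png

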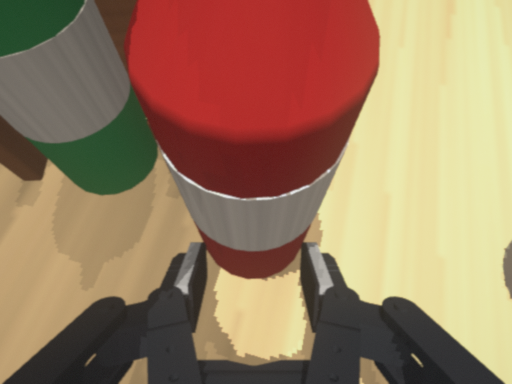

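View pics/top11.png

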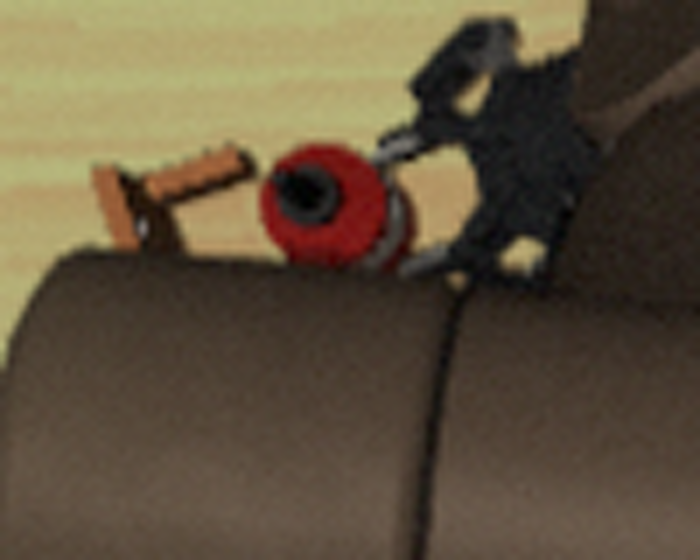

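```bash
python3 - <<'E'
from h import *
ox=np.array([.5828,.2455]);ax=np.array([-.320,.9474]);ay=np.array([-.9474,-.320])
w=ray('top',[[205.9,189.1]],.125)[0,:2]; print(w,(w-ox)@ax,(w-ox)@ay)
E
```

```text
[0.5979 0.1922] -0.05537115800211125 0.002751260669455096
```

Emit:
drive_tool(series=[[[0.004,0.004,0],0,0.54],[[0.006,0.006,0],0,0.54],[[0.006,0.006,0],0,0.54],[[0.006,0.006,0],0,0.54],[[0.006,0.006,0],0,0.54]])

```text
t: 19.8
tcp_pos: [0.5919, 0.2157, 0.0136]
eef_rot: [[-0.186, -0.179, 0.966], [0.691, 0.675, 0.258], [-0.699, 0.715, -0.002]]
ft_force: [0.6, -1.9, -1.5]
finger_gap: 0.535
```

```bash
python3 to.py r -.018 .0 .013; python3 - <<'E'
from h import *
im=bot.read_camera('wrist');cv2.imwrite('pics/w12.png',im)
im=bot.read_camera('top');cv2.imwrite('pics/top12.png',cv2.resize(im[160:240,160:260],None,fx=7,fy=7,interpolation=cv2.INTER_CUBIC))
E
```

```text
t 19.8 tcp [0.5919 0.2157 0.0136] rack -0.031152775910325878 0.0009316288222527354 q [-0.0415  0.8943  1.6933  0.8926  1.0684 -0.9585] x [-0.1858  0.6908 -0.6988] z [ 0.9661  0.2581 -0.0018] gap 0.5351367553704133 F [ 0.6053 -1.8848 -1.4997]
D tool [0.0098 0.0088 0.0001] rows 1.0 each [0.0098 0.0088 0.0001]
```

View pics/w12.png

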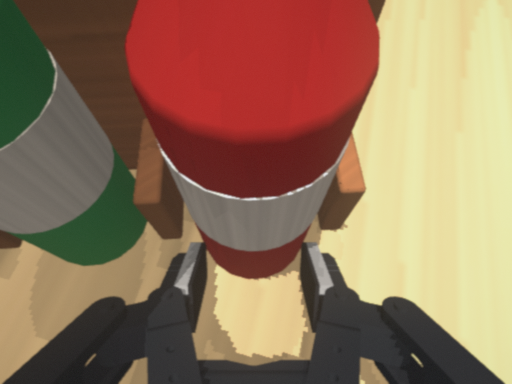

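View pics/top12.png

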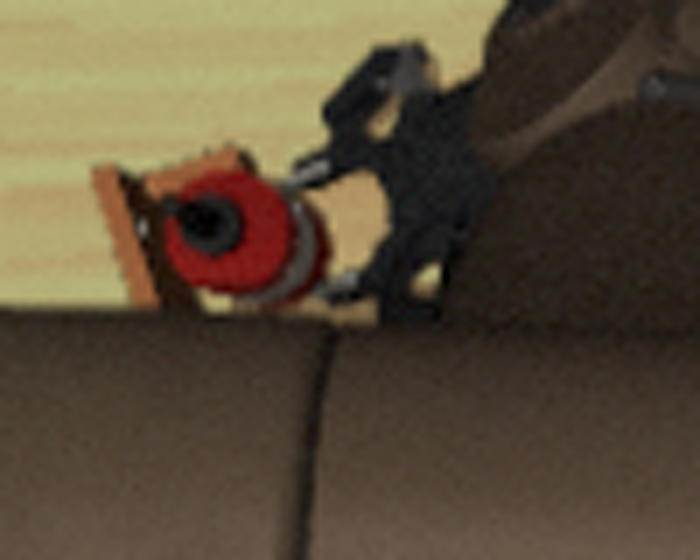

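Emit:
drive_tool(series=[[[-0.007,-0.007,0],0,0.54],[[-0.007,-0.007,0],0,0.54],[[-0.007,-0.007,0],0,0.33],[[0,0,0],0,0.33],[[0,0,0],0,0.33]])

```text
t: 20.52
tcp_pos: [0.6004, 0.1841, 0.0134]
eef_rot: [[-0.185, -0.179, 0.966], [0.691, 0.675, 0.257], [-0.698, 0.716, -0.002]]
ft_force: [-0.3, 0.2, 0.5]
finger_gap: 0.332
```

```bash
python3 to.py r -.035 .0 .013; python3 - <<'E'
from h import *
im=bot.read_camera('wrist');cv2.imwrite('pics/w13.png',im)
E
```

```text
t 20.525 tcp [0.6004 0.1841 0.0134] rack -0.06376200560805709 0.0029419565750381234 q [-0.09    0.9002  1.6736  0.8556  1.0972 -0.9655] x [-0.1854  0.6913 -0.6984] z [ 0.9663  0.2575 -0.0016] gap 0.3321101356097013 F [-0.3093  0.2181  0.4594]
D tool [0.021  0.0199 0.0011] rows 1.0 each [0.021  0.0199 0.0011]
```

View pics/w13.png

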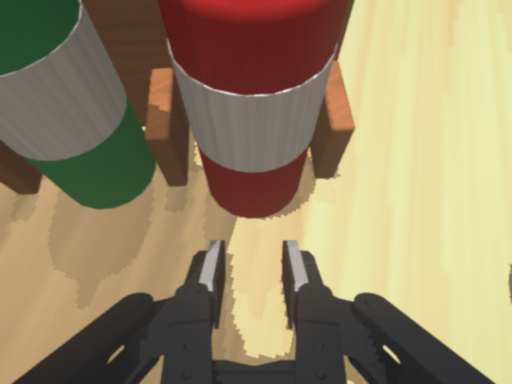

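Emit:
drive_tool(series=[[[0.006,0.006,0.001],0,0.33],[[0.005,0.005,0],0,0.33],[[0.004,0.004,0],0,0.33],[[0.004,0.004,0],0,0.33],[[0.004,0.004,0],0,0.33]])

```text
t: 21.2
tcp_pos: [0.5921, 0.2188, 0.0138]
eef_rot: [[-0.186, -0.18, 0.966], [0.691, 0.675, 0.259], [-0.699, 0.715, -0.002]]
ft_force: [0.5, 0.2, -0.7]
finger_gap: 0.329
```

```bash
python3 to.py r -.026 .0 .013; python3 - <<'E'
from h import *
im=bot.read_camera('wrist');cv2.imwrite('pics/w14.png',im)
im=bot.read_camera('top');cv2.imwrite('pics/top14.png',cv2.resize(im[160:240,160:260],None,fx=7,fy=7,interpolation=cv2.INTER_CUBIC))
E
```

```text
t 21.2 tcp [0.5921 0.2188 0.0138] rack -0.028290898303920453 -0.0002935982049238058 q [-0.0367  0.8943  1.6919  0.8951  1.0676 -0.956 ] x [-0.1862  0.6908 -0.6986] z [ 0.966   0.2587 -0.0016] gap 0.3291864343043218 F [ 0.4752  0.1815 -0.6739]
D tool [ 0.0022  0.001  -0.0004] rows 1.0 each [ 0.0022  0.001  -0.0004]
```

View pics/w14.png

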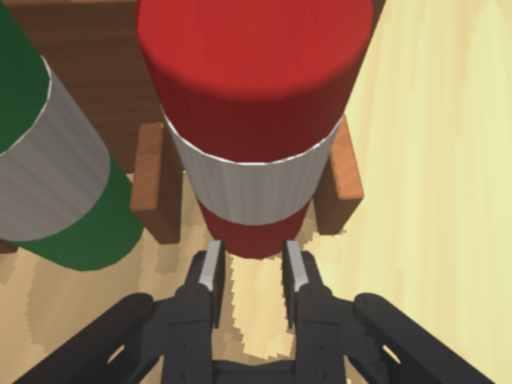

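View pics/top14.png

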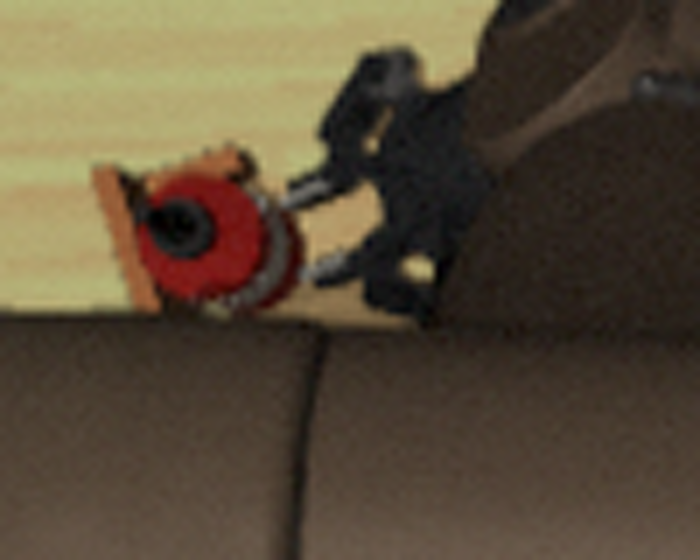

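Emit:
drive_tool(series=[[[0.003,0.003,0],0,0.33],[[0.002,0.002,0],0,0.33],[[0.002,0.002,0],0,0.33],[[0,0,0],0,0.33],[[0,0,0],0,0.33]])

```text
t: 21.92
tcp_pos: [0.5923, 0.22, 0.0139]
eef_rot: [[-0.179, -0.183, 0.967], [0.685, 0.683, 0.256], [-0.707, 0.708, 0.003]]
ft_force: [-0.4, -1.1, 1.0]
finger_gap: 0.332
```

```bash
python3 to.py r -.026 .0 .013; python3 - <<'E'
from h import *
ox=np.array([.5828,.2455]);ax=np.array([-.320,.9474]);ay=np.array([-.9474,-.320])
im=bot.read_camera('top');
m=cv2.inRange(cv2.cvtColor(im[175:206,170:206],cv2.COLOR_BGR2HSV),(0,190,60),(6,255,255))
print(cv2.boundingRect(m))
cv2.imwrite('pics/top15.png',cv2.resize(im[160:240,160:260],None,fx=7,fy=7,interpolation=cv2.INTER_CUBIC))
w=ray('top',[[188.5,193.7]],.125)[0,:2]; print('prev',(w-ox)@ax,(w-ox)@ay)
E
```

```text
t 21.925 tcp [0.5923 0.22   0.0139] rack -0.027219284076382085 -0.0008644530840014641 q [-0.0324  0.8898  1.6959  0.8954  1.0539 -0.9538] x [-0.1788  0.6847 -0.7066] z [0.9668 0.2555 0.0029] gap 0.3324374065991721 F [-0.4185 -1.0847  0.9818]
D tool [ 0.0015  0.0001 -0.0009] rows 1.0 each [ 0.0015  0.0001 -0.0009]
(9, 10, 18, 18)
prev -0.00024095058526206752 -0.001724450461526254
```

View pics/top15.png

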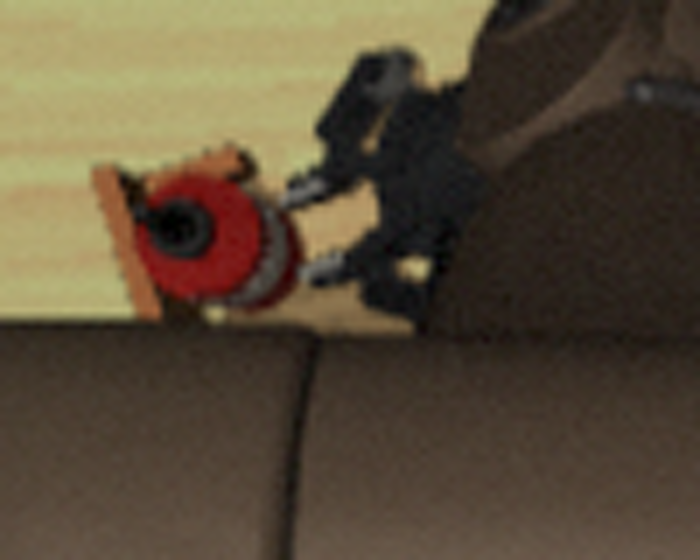

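Emit:
drive_tool(series=[[[-0.006,-0.006,0],0,0.33],[[-0.01,-0.01,0],0,0.33],[[-0.012,-0.012,0],0,0.33],[[-0.015,-0.01,0],0,0.33],[[-0.015,-0.005,0],0,0.33]])

```text
t: 22.6
tcp_pos: [0.6117, 0.147, 0.0245]
eef_rot: [[-0.18, -0.183, 0.967], [0.685, 0.682, 0.256], [-0.706, 0.708, 0.002]]
ft_force: [-0.3, -0.1, -0.1]
finger_gap: 0.33
```

```bash
python3 to.py r -.12 .0 .3; python3 - <<'E'
from h import *
im=bot.read_camera('wrist');cv2.imwrite('pics/w16.png',im)
E
```

```text
t 22.6 tcp [0.6117 0.147  0.0245] rack -0.10262573775406598 0.00411814420388064 q [-0.1425  0.8885  1.645   0.8034  1.1345 -0.9545] x [-0.1796  0.6848 -0.7063] z [0.9667 0.256  0.0024] gap 0.3300066627516064 F [-0.251  -0.073  -0.1144]
D tool [-0.2066  0.183   0.0059] rows 5.0 each [-0.0413  0.0366  0.0012]
```

View pics/w16.png

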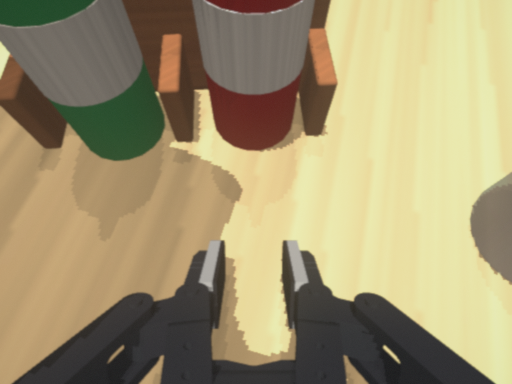

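Emit:
drive_tool(series=[[[-0.04,0.032,0],0,0.33],[[-0.04,0.034,0],0,0.33],[[-0.04,0.034,0],0,0.33],[[-0.04,0.034,0],0,0.33],[[-0.04,0.034,0],0,0.33]])

```text
t: 23.28
tcp_pos: [0.617, 0.1206, 0.2914]
eef_rot: [[-0.181, -0.177, 0.967], [0.685, 0.684, 0.253], [-0.706, 0.708, -0.002]]
ft_force: [1.0, 0.2, -0.3]
finger_gap: 0.329
```

```bash
python3 to.py; python3 - <<'E'
from h import *
for n in ('top','side','wrist'):
    cv2.imwrite(f'pics/{n}17.png',bot.read_camera(n))
E
```

```text
t 23.275 tcp [0.617  0.1206 0.2914] rack -0.12926328342793988 0.007540876765876548 q [-0.1806  0.5629  1.4688  0.6967  1.5261 -0.6205] x [-0.1807  0.6847 -0.7061] z [ 0.9675  0.2529 -0.0023] gap 0.3293417554320133 F [ 1.0237  0.2231 -0.3142]
```

View pics/top17.png

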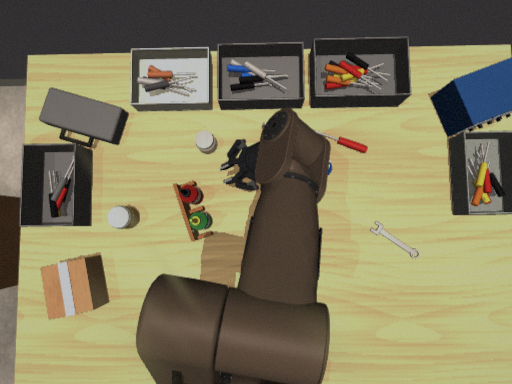

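View pics/side17.png

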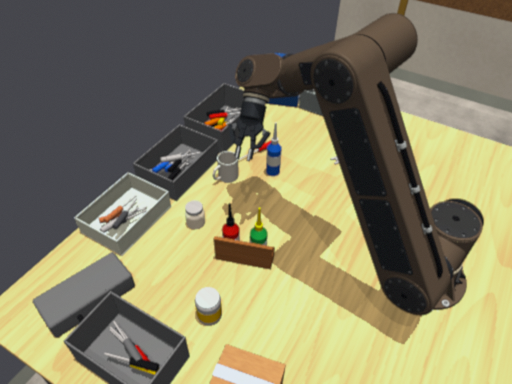

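View pics/wrist17.png

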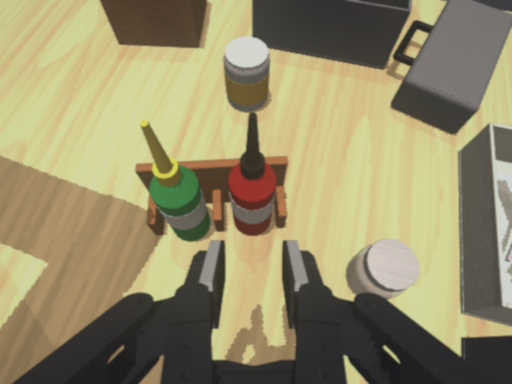

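Top view: red at about (190,194) in the empty stall. The side view shows it upright beside green, with blue at (273,158) as at the start. Next I'll measure the final position.

```bash
python3 - <<'E'
from h import *
ox=np.array([.5828,.2455]);ax=np.array([-.320,.9474]);ay=np.array([-.9474,-.320])
t=cv2.imread('pics/top17.png');t0=cv2.imread('pics/top0.png');h=cv2.cvtColor(t,cv2.COLOR_BGR2HSV)
for nm,(x0,y0,x1,y1),lo,hi in (('red',(175,178,206,210),(0,150,60),(8,255,255)),('green',(182,205,215,235),(50,120,40),(80,255,255))):
    m=cv2.inRange(h[y0:y1,x0:x1],lo,hi); m=cv2.morphologyEx(m,cv2.MORPH_OPEN,np.ones((3,3)))
    c,_=cv2.findContours(m,0,1); c=max(c,key=cv2.contourArea)
    (cx,cy),r=cv2.minEnclosingCircle(c); w=ray('top',[[cx+x0,cy+y0]],.125)[0,:2]
    print(nm,r,w,'rack',(w-ox)@ax,(w-ox)@ay)
    for n in ('side',): print(proj(n,[[*w,.24]]))
tz=cv2.resize(t[165:245,165:245],None,fx=7,fy=7,interpolation=cv2.INTER_CUBIC);cv2.imwrite('pics/tz.png',tz)
s0=cv2.imread('pics/side0.png');s1=cv2.imread('pics/side17.png')
d=cv2.absdiff(s0,s1).max(2)
for nm,b in dict(blue=(262,140,285,178),jar=(183,198,208,230),tin=(192,285,225,326),green=(249,205,269,245),rack=(212,236,275,268)).items():
    print(nm,np.mean(d[b[1]:b[3],b[0]:b[2]]>40))
d=cv2.absdiff(t0,t).max(2)
for nm,b in dict(jar=(190,128,220,156),tin=(105,203,135,232),wrench=(368,218,420,260),sdhandle=(336,134,370,155)).items():
    print(nm,np.mean(d[b[1]:b[3],b[0]:b[2]]>40))
E
```

```text
red 9.229316711425781 [0.5858 0.2472] rack 0.0006160717639235188 -0.003384851767704859
[[229.4452 202.1746]]
green 8.952676773071289 [0.502  0.2169] rack -0.0012380500456822773 0.0856706392719421
[[259.1358 206.6754]]
blue 0.019450800915331808
jar 0.0
tin 0.0
green 0.20625
rack 0.032242063492063495
jar 0.0
tin 0.0011494252873563218
wrench 0.03891941391941392
sdhandle 0.0
```

View pics/tz.png

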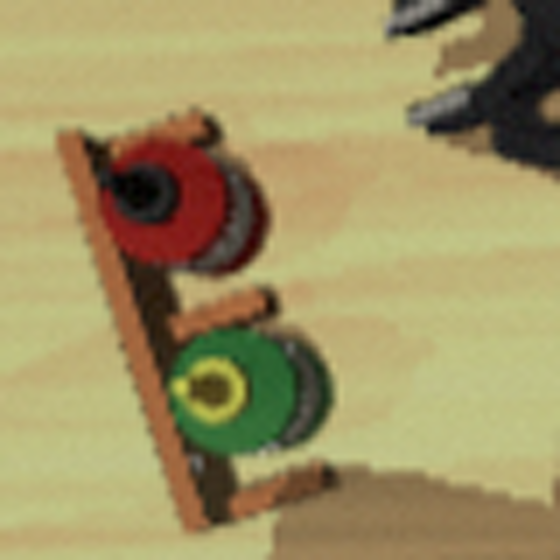

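```bash
python3 -c "
from workcell import bot
print(bot.observe()['t'],bot.observe()['ft_force']);print(bot.sign_off())"
```

```text
23.425 [-0.22888176 -0.64663995 -1.74063067]
the job is handed in; nothing more can be done
None
```

The red bottle is in the empty stall, upright and up against the back board. I handed the job in at 23.4 s with the hand clear, about 0.29 m above the bench and 0.13 m back from the rack.

**How it was done:** The moves cannot tilt the hand directly, so I drove the arm to its outer reach limit, where it gave up orientation. That left the hand leaning 45–47° towards the rack. I then pushed the bottle with the fingertips about 15–25 mm above the bench, first diagonally and then straight into the stall. Just before the end I backed off, narrowed the fingers so they would clear the cheeks, and pushed until the hand stopped moving forward.

**Last checks:**
- **Red bottle:** the top camera puts it at x ≈ +0.6 mm and y ≈ −3 mm in the rack frame, within the limits. It looks upright in all three views.
- **Green bottle:** it is within 1 mm of where it started. A side-view change around it comes from new shadow and the red bottle now beside it.
- **Other objects:** the blue bottle, jar, tin, wrench and screwdriver handle show no displacement in the pictures. I checked the mug only by eye.

**Doubts:**
- **Joint 3:** it read 0.048 rad while I was tilting the hand, just under the listed limit of 0.05 rad. I took that as rounding of the limit, but can't confirm it.
- **Blue bottle:** the wrist passed close to its spout midway. The pictures show it did not move.
- **Contact with the back board:** the force reading stayed near 1 N there. The evidence that the bottle is home is the camera measurement and the hand stopping.

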